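Lock the slide carrier with its linchpin

ROBOT

A 6-joint arm with a two-finger parallel gripper is mounted at the origin on a cart in front of the work surface, level with it; the furniture and walls round the work are solid. World frame = base frame: x ahead of the robot, y to its left, z up, the work surface at z = 0. Lengths are in mm, angles in rad, forces in N, time in s.
With the tool pointing down it reaches from about 275 to 875 mm from the base axis. Payload 12.5 kg.
Tool frame: the origin (TCP) lies between the finger pads; the fingertips stand 19 mm ahead of it and the grasp point (between the pads) is the TCP (env.tip_reach is the distance from the TCP to the fingertips, in mm); z points along the fingers, y is the line along which they close (so a half turn about z gives the same grasp; the last joint's range is limited). The gripper opens to 85 mm and grips with 20 to 120 N. Pads are 22 mm wide; open, the fingers measure 114 mm over their backs; the gripper's body (76 mm by 85 mm) begins 54 mm behind the grasp point. The pads swing forward as they close: fully open they stand 13 mm farther back than shut.
Start: joints at [-1.251, 0.351, 1.652, -0, 1.139, -0.085], TCP at [216.626, -505.527, 250.29] pointing down, gripper open.
Joint ranges: [-2.75, 2.75], [-0.79, 2.1], [0.01, 2.65], [-1.57, 4.71], [0.07, 3.14], [-2.87, 2.87]. Speed limits (rad/s): [2.22, 2.22, 2.79, 3.14, 3.14, 3.14].

INTERFACE

Orientations are given as a unit quaternion [x, y, z, w].
In Python, from plant import env, capture gives the robot as it stands. The module is installed in compiled form; this text tells all that it offers.
- The arm moves only by the shell command python3 -m handwheel 'ROWS' [FORCE]. ROWS is a JSON object of lists of equal length, an entry for each row: "fingers": the finger opening in m, from 0 to 0.0854; "offset": the shift along the world's x, y, z in m, a list of three; "delta_rot": the turn, a rotation vector about the world's x, y, z in degrees, a list of three. A call has 1 to 12 rows; each row shifts and turns the commanded pose from where the row before left it; what a row does not reach is not made up. A row lasts 1/12 s, in which the tool goes at most 41.7 mm and 7.16 degrees, less where a joint would pass 70% of its speed; a pose out of reach is approached as far as the arm can. A call is refused whole if a number of a shift passes 0.0417 or a number of a turn 7.16, either way. A call with a gripper value outside its range is refused whole. The fingers move at their own pace and stop on an object; FORCE is the grip in N (left out, the last holds). Time passes only in rows, so rows that do not move let the fingers close. It gives the time, the measured TCP pose, the force, the opening and the grip force at its end, in the units of the state.
- env.read_state(): the state, without advancing time (a new reading comes with each control period).
- capture(name): name is "scene" or "side" or "wrist"; returns a dict with "image" (400x640x3 uint8, blue, green, red), "fov_y" (degrees; the focal length in pixels is half the picture's height over the tangent of half this angle, whatever the lens; pixels are square), "cx", "cy" (the principal point, pixels), "world_from_camera" (4x4, takes a point from camera to world coordinates); the wrist camera has in their place "tool_from_camera" (4x4, takes a point from camera to tool coordinates, whose origin is the TCP and whose axes are the flange's). Camera axes: x right, y up, looking along -z (the intrinsics and any distortion apply to the point x, -y, -z); pixel columns grow to the right and rows downward; lengths in mm; the calibration is good to about 2 mm. A picture is of the moment at which its call begins: read the wrist's pose just before it. There is no depth.
- env.hand_in(): hands the job in; it is judged then, once.
The state is a dict: "clock": time; "joints": joint angles; "dq": joint speeds; "joint_torque": joint torques, N m; "eef_pos": TCP position; "tcp_rot": TCP orientation; "ft_force": force on the tool from outside, world axes, zero at the start; "moment": the same for the moment, N m; "width": finger opening in mm; "gripper_force": force on a finger pad.
Only numpy, scipy, OpenCV 4.12 (cv2) and the standard library are available. Lean on these libraries where they do the work, as an engineer would, in place of code of your own. Each camera call takes 0.05 s, during which the arm holds its last target. There are 200 camera calls.

TASK

Make the slide-box carrier ready for transport: swing its hold-down bar fully down over the box so that the fork straddles the stud, push the linchpin through the stud's cross hole from the left (the robot's left) until the pin's shoulder meets the stud, then swing the pin's ring over the top of the stud and fully down so that it locks the pin. Leave the bar, pin and ring closed, let go, and do not push the bottles, dishes and other things on the bench about.

Things in the scene. Friction and masses are not known exactly. Their poses are not given: they have to be found in the camera images.
- stud_hole (a point): centre of the 15 x 15 mm square cross hole through the carrier's upright steel stud, 73 mm above the table. Axes: +x level, along the hole, the way the pin goes in (from the robot's left to its right); z up. The stud is 28 mm along x, 31 mm along y; its top is 20 mm above this point. Keep clear of the beaker, 67 mm tall, on the -x side near x -0.11, y +0.13
- box_middle (a point): centre of the top of the blue slide box on the carrier, 44 mm above the table; same axes as stud_hole, which is 68 mm from here along -y. The carrier's aluminium base, fixed to the table, is centred below it: 130 mm (x) by 200 mm (y), 10 mm thick. A tall monitor, part of the room, stands at the far left (x over 0.45, y over 0.35 m from the robot base): come past it close to the robot
- bar_hinge (a point): middle of the hold-down bar's hinge axis, 50 mm above the table; the axis is parallel to this frame's x; same axes as stud_hole, which is 138 mm from here along -y and 23 mm higher. The bar is 48 mm wide and 8 mm thick: plain plate to 112 mm from the hinge, then a fork to 162 mm whose 34 mm slot straddles the stud (tines 7 mm wide)
- hold_bar (a joint): angle of the steel hold-down bar: 0 = closed (an end stop), level over the box, its top 19 mm below the hole's centre; grows as it swings up, 1.57 = upright, 1.6 at most. Starts raised. The hinge is stiff: the bar stays where it is left and, to go down, must be pushed by about 3 N at 75 mm from the hinge
- pin_head (a point): grasp point of the linchpin, half-way up its head; +x points to the pin's tip, z is up as it lies on the table, 13 mm high. Head: steel block 22 mm wide (y), 26 mm tall, from 20 mm behind to 26 mm ahead of this point, where its front face is the shoulder. With the shoulder on the stud, this point is 40 mm before stud_hole on the hole's -x side, with z up
- linchpin: the whole linchpin, about 0.17 kg with its ring; origin under its head, 8 mm ahead (+x) of pin_head and 13 mm below; same axes. The shaft, on the head's mid axis, is 12 x 12 mm and reaches from the shoulder (26 mm ahead of pin_head) to the tapered tip (76 mm ahead). Let go in the hole, its head droops by up to 0.15 rad
- ring (a joint): angle of the linchpin's wire ring: 0 = closed (end stop), flat along the pin, its far end on the shaft's tip; 1.57 = upright; 2.6 = open stop, leaning back behind the head. Hinge axis parallel to the pin's y, 25 mm behind pin_head and 9 mm above it. Loop of 6 mm wire, 60 mm wide, 97 mm long. Stiff: stays where it is left, moves with about 0.5 N at the tab
- ring_tab (a point): centre of the black tab at the ring's far end (20 mm long, 24 mm wide, 8 mm thick), 102 mm from the ring's hinge axis; its x axis points from the hinge to the tab. The ring swings over the stud's top; closed, the stud stands inside the loop
- wash_bottle: wash bottle with bent blue spout, 67 x 120 x 193 mm, bystander; origin under its centre
- fixer_bottle: white bottle with red cap, 52 mm across, 108 mm tall, bystander; origin under its centre
- stain_bottle_a: brown dropper bottle, 38 mm across, 116 mm tall, bystander; origin under its centre
- beaker: clear beaker, 53 mm across, 67 mm tall, bystander; origin under its centre
- petri_a: clear petri dish, 60 mm across, 15 mm tall, bystander; origin under its centre
- tape_1: roll of tape lying flat, 104 mm across, 25 mm tall, bystander; origin under its centre
- lens_canister: clear canister with black foot, 40 mm across, 59 mm tall, bystander; origin under its centre
- forceps: steel forceps, 14 x 134 x 9 mm, bystander; origin under its centre
Mind the look-alikes: they are no part of the job. Of the things like the tape_1, leave any that is red; of the rest the smaller one is meant.

How it is judged (in metres and radians):
On the way, in this order (a step that is already met when the one before it is completed fails the run):
1. the hold-down bar is fully down, its fork round the stud (value of joint hold_bar below 0.06 rad), for 0.2 s.
2. the linchpin is through the stud's hole up to its shoulder, the ring still open (value of joint hold_bar below 0.06 rad and x of pin_head in the frame of stud_hole between -0.044 and -0.034 m and y of pin_head in the frame of stud_hole between -0.009 and 0.009 m and z of pin_head in the frame of stud_hole between -0.011 and 0.011 m and angle between the x axis of pin_head and the x axis of stud_hole, either way round below 0.2 rad and value of joint ring above 1.2 rad), for 0.2 s.
3. the ring is swung over the stud and down (value of joint hold_bar below 0.06 rad and x of pin_head in the frame of stud_hole between -0.044 and -0.034 m and y of pin_head in the frame of stud_hole between -0.009 and 0.009 m and z of pin_head in the frame of stud_hole between -0.011 and 0.011 m and angle between the x axis of pin_head and the x axis of stud_hole, either way round below 0.2 rad and value of joint ring below 0.15 rad), for 0.2 s.
At the end, for the whole second after the job is handed in: Bar within 0.06 rad of closed; linchpin in the hole from the -x side, shoulder within 4 mm of the stud, axis within 0.2 rad of the hole's, head within 9 mm sideways and 11 mm in height; ring round the stud, within 0.15 rad of closed; all at rest and let go (all of step 3 and linear speed of linchpin below 0.03 m/s); the robot touches nothing.
It fails at once if a bystander (wash bottle, fixer bottle, dropper bottle, beaker, petri dish, tape, lens canister, forceps) is pushed more than 30 mm or knocked over (distance of any of wash_bottle, fixer_bottle, stain_bottle_a, beaker, petri_a, tape_1, lens_canister, forceps from where it was at the start of the episode above 0.03 m or angle between any of wash_bottle, fixer_bottle, stain_bottle_a, beaker, lens_canister's own z axis and vertical above 0.6 rad).
It also fails if it takes over 72 s, if anything falls off the work surface, if the arm or the gripper's body presses on something with over 40 N, if the wrist force passes 120 N, or if a joint passes its speed limit or range.

## Working session

There is one attempt and no reset: what is moved stays moved. The work goes in short steps, Python scripts to look and compute and a shell command to move; the robot and the scene stay as the last step left them, time stands still between calls to the robot, and variables do not carry over. Pictures are saved under pics/ and viewed, at most 10 in all, crops included, and the job is handed in when it is done.

```bash
mkdir -p pics
cat > h.py <<'E'
import numpy as np,cv2
from plant import env,capture
from scipy.spatial.transform import Rotation as R
def cam(name):
    s=env.read_state(); c=capture(name); c['f']=200/np.tan(np.radians(c['fov_y'])/2)
    if name=='wrist':
        T=np.eye(4);T[:3,:3]=R.from_quat(s['tcp_rot']).as_matrix();T[:3,3]=s['eef_pos']
        c['T']=T@np.array(c['tool_from_camera'])
    else: c['T']=np.array(c['world_from_camera'])
    return c
def ray(c,u,v):
    d=np.array([(u-c['cx'])/c['f'],-(v-c['cy'])/c['f'],-1]); d=c['T'][:3,:3]@d
    return c['T'][:3,3],d/np.linalg.norm(d)
def plane(c,u,v,z):
    o,d=ray(c,u,v); return o+d*(z-o[2])/d[2]
def proj(c,p):
    q=np.linalg.inv(c['T'])@np.append(p,1); return np.array([c['cx']-c['f']*q[0]/q[2],c['cy']+c['f']*q[1]/q[2]])
def tri(c1,a,c2,b):
    o1,d1=ray(c1,*a);o2,d2=ray(c2,*b)
    t=np.linalg.lstsq(np.c_[d1,-d2],o2-o1,rcond=None)[0]
    p,q=o1+t[0]*d1,o2+t[1]*d2
    return (p+q)/2,np.linalg.norm(p-q)
E
python3 - <<'E'
from h import *
for n in('scene','side'):
    c=cam(n);cv2.imwrite(f'pics/{n}0.png',c['image']);print(n,c['T'].round(2).tolist(),c['fov_y'],c['cx'],c['cy'],[k for k in c])
print(env.read_state())
E
```

```text
scene [[-0.5, 0.61, -0.61, -289.77], [-0.87, -0.35, 0.36, 527.92], [-0.0, 0.71, 0.7, 980.76], [0.0, 0.0, 0.0, 1.0]] 43.72777778071288 321.6300705451818 200.1593438501743 ['image', 'fov_y', 'cx', 'cy', 'world_from_camera', 'f', 'T']
side [[-0.88, 0.21, -0.43, 75.79], [-0.48, -0.36, 0.8, 840.7], [0.01, 0.91, 0.42, 512.04], [0.0, 0.0, 0.0, 1.0]] 53.2185487188101 319.9891596400999 196.9737509392728 ['image', 'fov_y', 'cx', 'cy', 'world_from_camera', 'f', 'T']
{'clock': 0.1, 'joints': array([-1.25063048e+00,  3.51226329e-01,  1.65233561e+00,  1.51581980e-05,
        1.13908570e+00, -8.45818809e-02]), 'dq': array([-0.00073437, -0.00179781,  0.00010815,  0.00025604, -0.00160855,
        0.00101966]), 'joint_torque': array([ 2.49434797e-04, -5.06833041e+01, -2.91873604e+01, -8.84648966e-05,
        2.63368063e-03, -1.43898035e-05]), 'eef_pos': array([ 216.53532261, -505.29454124,  249.79746138]), 'tcp_rot': array([ 9.79592704e-01,  2.00992177e-01, -5.51565758e-05, -5.24647198e-04]), 'ft_force': array([0.09504729, 0.09544926, 1.01062937]), 'moment': array([0.02824555, 0.01277996, 0.02812876]), 'gripper_force': 0.0, 'width': 85.38350129111203}
```

View pics/scene0.png

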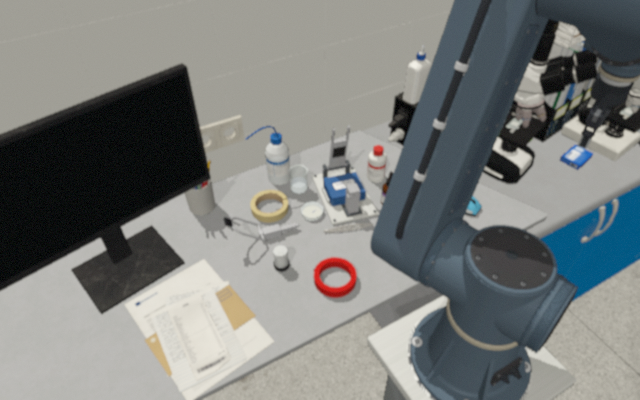

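View pics/side0.png

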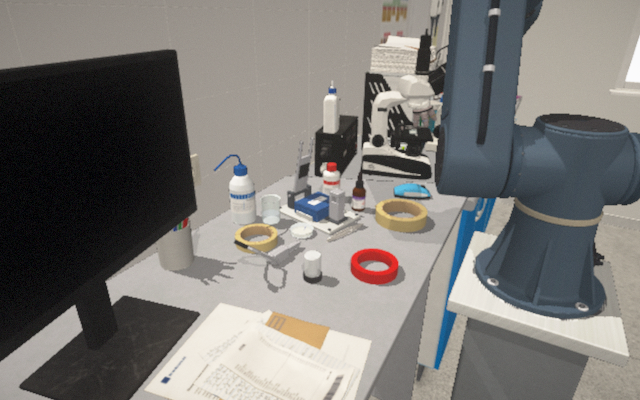

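The carrier is at scene (343,187) with the bar upright at (340,150) and the stud at (352,200). The linchpin seems to lie near scene (262,240). Three tapes: small tan one at scene (269,206), red one at (335,277), larger tan one at side (401,215). The smaller tan one is tape_1. I'll confirm the pin in one enlarged crop.

Run:
```python
import cv2,numpy as np
a=cv2.imread('pics/scene0.png')[120:290,210:410]; b=cv2.imread('pics/side0.png')[140:290,220:420]
a=cv2.resize(a,None,fx=3.9,fy=3.9,interpolation=cv2.INTER_CUBIC)[:, :]; b=cv2.resize(b,None,fx=4,fy=4,interpolation=cv2.INTER_CUBIC)
cv2.imwrite('pics/a.png',a[:600]);cv2.imwrite('pics/b.png',b)
```

```text
(no output)
```

View pics/b.png

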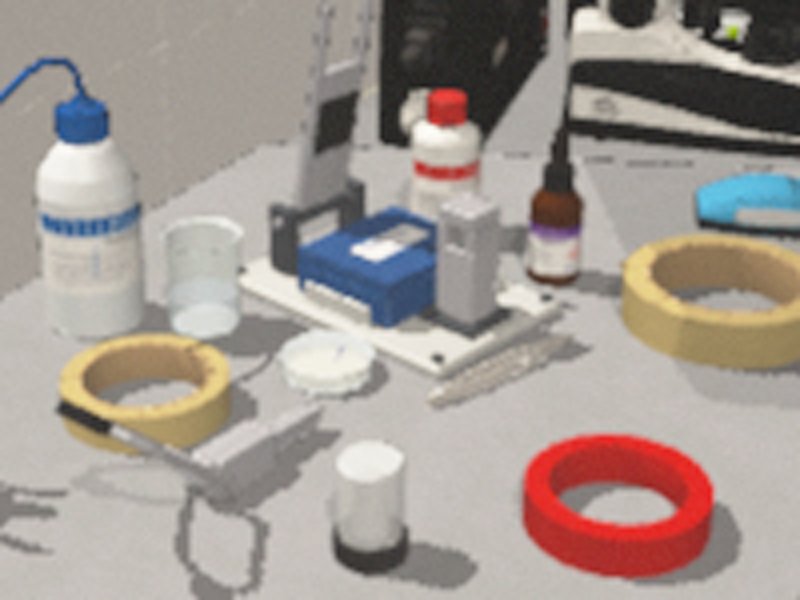

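View pics/a.png

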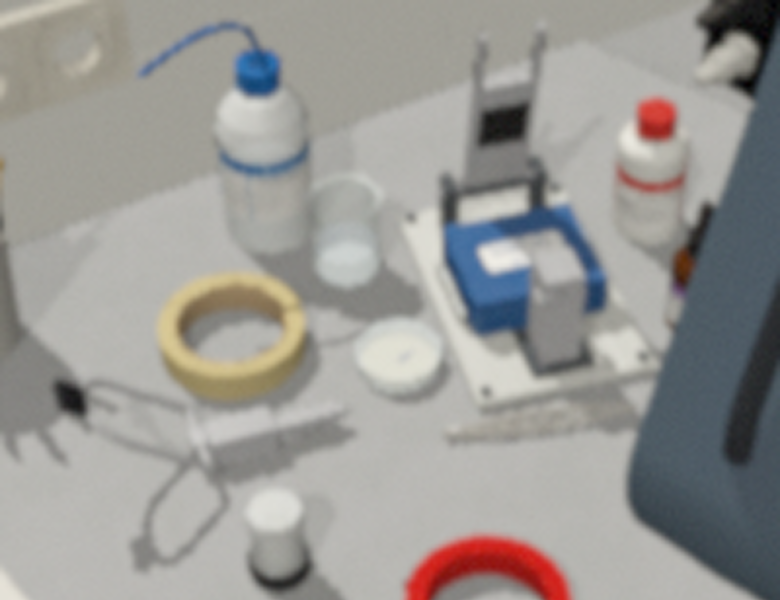

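```bash
cat > m.py <<'E'
from h import *
np.set_printoptions(precision=1,suppress=True)
c=cam('scene');s=cam('side')
A=lambda x,y:(210+(x-1.45)/3.9,120+(y-1.45)/3.9); B=lambda x,y:(220+(x-1.5)/4,140+(y-1.5)/4)
def t(n,a,b): print(n,*tri(c,A(*a),s,B(*b)))
t('tip',(347,408),(322,407)); t('tab',(70,397),(84,412)); t('studtop',(557,252),(470,208))
t('boxlabel',(505,255),(395,240))
t('barforktipL',(482,40),(328,5))
t('studbase front corner',(545,372),(470,333))
for n,p in dict(L=(404,215),F=(487,404),Rr=(658,357)).items(): print('base',n,plane(c,*A(*p),10))
for n,p in dict(L=(241,277),F=(440,372),Rr=(560,300)).items(): print('baseS',n,plane(s,*B(*p),10))
for n,p in dict(reartop=(203,420),fronttop=(270,408)).items(): print('pinA',n,plane(c,*A(*p),26))
print('pinB rear/front',plane(s,*B(210,455),26),plane(s,*B(285,410),26))
for n,p,z in [('petri',(400,350),15),('canister',(277,505),59),('tape',(233,322),25),('beaker',(347,190),67),('wash',(258,70),193),('red',(490,590),25)]: print(n,plane(c,*A(*p),z))
print('forceps',plane(c,*A(450,433),5),plane(c,*A(640,405),5),plane(s,*B(432,400),5),plane(s,*B(580,345),5))
for n,p,z in [('petri',(328,352),15),('canister',(370,460),59),('tape',(145,375),25),('beaker',(205,235),67),('fixer',(448,105),108),('stain',(560,135),116)]: print('S',n,plane(s,*B(*p),z))
E
python3 m.py
```

```text
tip [503.3 138.5  16.1] 1.4020728187782685
tab [533.2 314.7  96. ] 0.7169272817881495
studtop [487.6 -17.1  93.3] 10.775062260216172
boxlabel [533.8  -4.4  62.5] 5.479456015773762
barforktipL [587.6 -13.9 211. ] 0.5886332658769385
studbase front corner [471.1   1.8   9.6] 0.625252429792475
base L [660.    6.7  10. ]
base F [464.9  52.1  10. ]
base Rr [443.2 -73.3  10. ]
baseS L [647.5   8.   10. ]
baseS F [465.   57.6  10. ]
baseS Rr [438.4 -71.1  10. ]
pinA reartop [534.4 229.7  26. ]
pinA fronttop [521.8 186.6  26. ]
pinB rear/front [521.5 227.5  26. ] [510.9 166.6  26. ]
petri [534.6  80.4  15. ]
canister [419.5 230.8  59. ]
tape [608.  172.2  25. ]
beaker [647.9  59.3  67. ]
wash [653.7 117.9 193. ]
red [320.4 137.5  25. ]
forceps [458.6  84.8   5. ] [415.7 -39.9   5. ] [457.4  82.9   5. ] [405.  -27.3   5. ]
S petri [534.6  78.   15. ]
S canister [417.  232.5  59. ]
S tape [607.  172.5  25. ]
S beaker [637.4  62.7  67. ]
S fixer [ 561.1 -137.7  108. ]
S stain [ 459.  -104.6  116. ]
```

Run:
```python
from h import *
c=cam('scene');s=cam('side')
for p in [(515,178),(487,155),(605,150),(575,160)]: print(p,plane(c,*p,0).round())
for p in [(362,175),(432,178),(395,215)]: print('side',p,plane(s,*p,0).round())
print(proj(c,[216,-505,250]),proj(s,[216,-505,250]))
w=capture('wrist');print(np.round(w['tool_from_camera'],2),w['fov_y'])
```

```text
(515, 178) [ 361. -502.    0.]
(487, 155) [ 481. -505.    0.]
(605, 150) [ 315. -839.    0.]
(575, 160) [ 329. -720.    0.]
side (362, 175) [ 558. -371.    0.]
side (432, 178) [ 338. -467.    0.]
side (395, 215) [ 358. -136.    0.]
[589.36277597 135.48304699] [484.40139082 107.1881781 ]
[[   0.      0.95    0.31   81.18]
 [   1.     -0.     -0.     -0.58]
 [  -0.      0.31   -0.95 -123.3 ]
 [   0.      0.      0.      1.  ]] 58.43522618546249
```

```bash
python3 -m handwheel '{"fingers":[0.085,0.085,0.085,0.085,0.085,0.085],"offset":[[0.002,0.038,0.013],[0.002,0.038,0.013],[0.002,0.038,0.013],[0.002,0.038,0.013],[0.002,0.038,0.013],[0.002,0.038,0.013]],"delta_rot":[[0,0,0],[0,0,-6.8],[0,0,-6.8],[0,0,-6.8],[0,0,-6.8],[0,0,-6.8]]}' && python3 -m handwheel '{"fingers":[0,0,0,0,0,0,0,0,0,0,0,0],"offset":[[0.03,0.026,0.002],[0.03,0.026,0.002],[0.03,0.026,0.002],[0.03,0.026,0.002],[0.03,0.026,0.002],[0.03,0.026,0.002],[0.03,0.026,0.002],[0.03,0.026,0.002],[0.03,0.026,0.002],[0.03,0.026,0.002],[0.03,0.026,0.002],[0,0,0]],"delta_rot":[[0,0,0],[0,0,0],[0,0,0],[0,0,0],[0,0,0],[0,0,0],[0,0,0],[0,0,0],[0,0,0],[0,0,0],[0,0,0],[0,0,0]]}'
python3 - <<'E'
from h import *
c=cam('wrist');cv2.imwrite('pics/w1.png',c['image']);np.savez('w1.npz',T=c['T'],f=c['f'],cx=c['cx'],cy=c['cy'])
E
```

```text
clock: 0.85
eef_pos: [228.2, -275.7, 328.7]
tcp_rot: [0.995, -0.097, 0.0, 0.0]
ft_force: [1.3, -0.2, 0.1]
width: 84.8
gripper_force: 0.0
clock: 1.85
eef_pos: [561.9, 12.3, 349.5]
tcp_rot: [0.996, -0.093, 0.0, -0.001]
ft_force: [0.3, -0.2, 0.5]
width: -0.2
gripper_force: 0.0
```

View pics/w1.png

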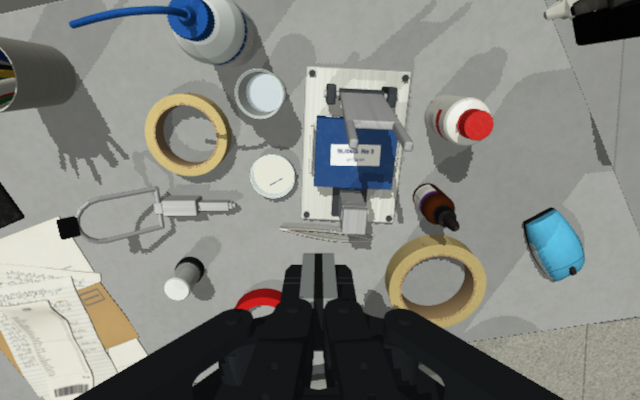

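The wrist view shows the whole work area: base corners (310,69), (411,72), (303,220); stud top about (353,222); pin head (162–197, 207) with its tip at (236,205); tab (68,228). I'll take one enlargement to get sub-pixel points.

Run:
```python
import cv2,numpy as np
a=cv2.imread('pics/w1.png')
p=cv2.resize(a[185:250,50:250],None,fx=4,fy=4,interpolation=cv2.INTER_CUBIC)
q=cv2.resize(a[60:245,295:425],None,fx=3,fy=3,interpolation=cv2.INTER_CUBIC)[:340*3]
o=np.zeros((260+0,800,3),np.uint8);o[:260,:800]=p
q=cv2.resize(a[180:250,295:425],None,fx=4.8,fy=4.8,interpolation=cv2.INTER_CUBIC)
z=np.zeros((336,800,3),np.uint8);z[:,:624]=q
cv2.imwrite('pics/c1.png',np.vstack([o,z]))
```

```text
(no output)
```

View pics/c1.png

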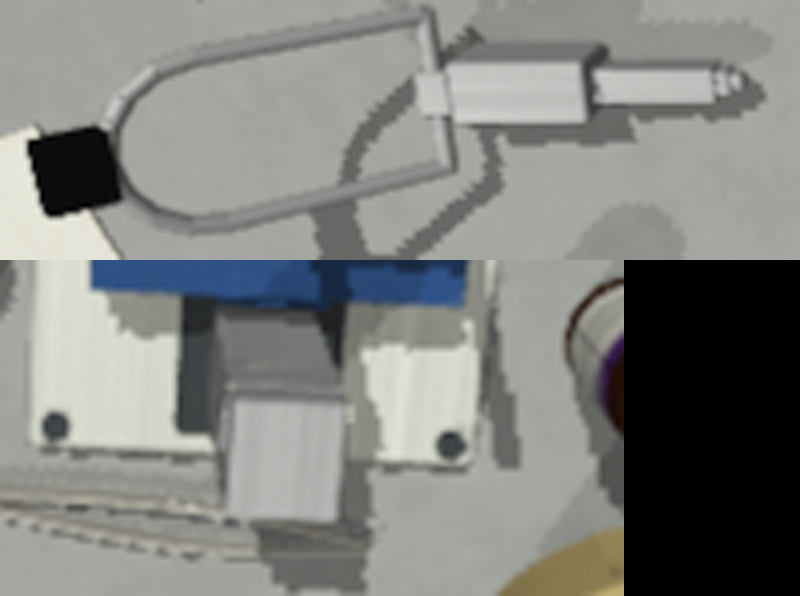

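```bash
cat > m2.py <<'E'
from h import *
np.set_printoptions(precision=1,suppress=True)
c=dict(np.load('w1.npz'))
P=lambda x,y:(50+(x-1.5)/4,185+(y-1.5)/4); S=lambda x,y:(295+(x-1.9)/4.8,180+(y-261.9)/4.8)
g=lambda f,pts,z:np.array([plane(c,*f(*p),z)[:2] for p in pts])
h=g(P,[(445,65),(585,62),(588,122),(452,124)],26);print('head',h.tolist(),'mean',h.mean(0))
b=g(P,[(597,86),(735,83)],19);print('shaft',b,np.degrees(np.arctan2(*(b[1]-b[0])[::-1])),np.linalg.norm(b[1]-b[0]))
d=(h[1]+h[2]-h[0]-h[3])/2;print('head dir',np.degrees(np.arctan2(d[1],d[0])),np.linalg.norm(d))
s=g(S,[(228,400),(345,400),(341,522),(228,519)],93);print('stud',s.tolist(),'mean',s.mean(0))
k=g(lambda x,y:(x,y),[(307,67.5),(411.5,72),(302,220.5)],10);k[2]=plane(c,*S(28,447),10)[:2];k=np.vstack([k,plane(c,*S(478,466),10)[:2]])
print('base',k.tolist(),'mean',k.mean(0),[np.linalg.norm(k[i]-k[j]) for i,j in((0,1),(0,2),(1,3),(2,3))])
u=(k[1]+k[3]-k[0]-k[2]);y=(k[0]+k[1]-k[2]-k[3]);print('x yaw',np.degrees(np.arctan2(u[1],u[0])),'y yaw',np.degrees(np.arctan2(y[1],y[0])))
sc,cc=cam('side'),cam('scene')
t=P(75,170);print('tab',tri(c,t,cc,(210+(70-1.45)/3.9,120+(397-1.45)/3.9)))
for n,l in(('forkL tip',((352,146),(482,40))),('forkR tip',((409,148),(543,30)))):
  a=(210+(l[1][0]-1.45)/3.9,120+(l[1][1]-1.45)/3.9);print(n,tri(c,l[0],cc,a))
print(env.read_state()['eef_pos'])
E
python3 m2.py
```

```text
head [[533.2162940627201, 229.02319777615347], [525.7459477787936, 183.38494106994062], [505.24664953244155, 188.50290728693867], [512.9026483119231, 233.36032099454252]] mean [519.3 208.6]
shaft [[515.  184.8]
 [507.5 138.9]] -99.26934863996405 46.48556236274276
head dir -99.48926074883083 45.87557269022214
stud [[502.89100330519545, -3.6044433205520865], [497.84224367439253, -30.622676339990186], [467.13757569315123, -25.24685949841364], [472.9048132455406, 1.3529981460836233]] mean [485.2 -14.5]
base [[660.2053667886223, 8.26352894762937], [631.7306137288231, -115.92035361354347], [469.01474531408644, 55.23294998281378], [439.26239194456434, -71.86217095874359]] mean [550.1 -31.1] [np.float64(127.4066256117935), np.float64(196.875545084197), np.float64(197.44654936371595), np.float64(130.53111620672675)]
x yaw -103.04648592452698 y yaw -13.347300873754774
tab (array([538. , 312.6,  89.5]), np.float64(1.6118843196959398))
forkL tip (array([592.3, -17.9, 206.3]), np.float64(1.4837763996048454))
forkR tip (array([582.8, -59.7, 205.2]), np.float64(1.850991717429846))
[558.3   8.5 349.9]
```

Run:
```python
from h import *
c=cam('scene')
for p in [(360,130),(285,153),(340,136)]: print(plane(c,*p,0).round())
s=cam('side')
for p in [(280,178),(250,193)]: print(plane(s,*p,0).round())
s=env.read_state();print(s['eef_pos'],s['tcp_rot'],s['ft_force'],env.tip_reach)
```

```text
[ 783. -237.    0.]
[801.  27.   0.]
[ 789. -164.    0.]
[ 789. -205.    0.]
[801. -55.   0.]
[557.98891904   7.73909571 350.41849781] [ 9.95516933e-01 -9.45834437e-02 -3.04544177e-05  8.57599307e-05] [ 0.15279066 -0.30697733 -0.37593305] 19.0
```

```bash
python3 -m handwheel '{"fingers":[0,0,0,0,0,0,0,0,0,0],"offset":[[0.0355,-0.0285,0],[0.0355,-0.0285,0],[0,0,0],[0,0,-0.036],[0,0,-0.036],[0,0,-0.036],[0,0,-0.036],[0,0,-0.036],[0,0,0],[0,0,0]],"delta_rot":[[0,0,0],[0,0,-2.3],[0,0,0],[0,0,0],[0,0,0],[0,0,0],[0,0,0],[0,0,0],[0,0,0],[0,0,0]]}'
```

```text
clock: 2.93
eef_pos: [622.8, -44.4, 170.2]
tcp_rot: [0.993, -0.115, -0.001, -0.0]
ft_force: [0.3, 0.2, 1.5]
width: 0.3
gripper_force: 0.0
```

```bash
python3 -m handwheel '{"fingers":[0,0,0,0,0,0,0,0,0,0],"offset":[[-0.013,0.003,-0.002],[-0.013,0.003,-0.002],[-0.0093,0.0022,-0.0037],[-0.0093,0.0022,-0.0038],[-0.0083,0.0019,-0.006],[-0.0083,0.0019,-0.006],[-0.0069,0.0016,-0.0077],[-0.0069,0.0016,-0.0078],[0,0,0],[0,0,0]],"delta_rot":[[0,0,0],[0,0,0],[0,0,0],[0,0,0],[0,0,0],[0,0,0],[0,0,0],[0,0,0],[0,0,0],[0,0,0]]}'
```

```text
clock: 3.77
eef_pos: [548.8, -26.4, 131.8]
tcp_rot: [0.993, -0.114, 0.0, 0.0]
ft_force: [0.0, 0.8, 0.9]
width: 0.1
gripper_force: 0.0
```

```bash
python3 -m handwheel '{"fingers":[0,0,0,0,0,0,0,0,0],"offset":[[-0.0052,0.0012,-0.009],[-0.0052,0.0012,-0.009],[-0.0033,0.0008,-0.0098],[-0.0033,0.0008,-0.0099],[-0.001,0.0002,-0.009],[0,0,-0.008],[0,0,-0.004],[0,0,-0.002],[0,0,0]],"delta_rot":[[0,0,0],[0,0,0],[0,0,0],[0,0,0],[0,0,0],[0,0,0],[0,0,0],[0,0,0],[0,0,0]]}'
```

```text
clock: 4.52
eef_pos: [530.1, -22.0, 72.4]
tcp_rot: [0.993, -0.114, -0.001, 0.0]
ft_force: [-16.3, 1.4, 37.2]
width: 0.2
gripper_force: 18.4
```

```bash
python3 -m handwheel '{"fingers":[0,0,0,0],"offset":[[0,0,0.033],[0,0,0.033],[0,0,0.033],[0,0,0.033]],"delta_rot":[[0,0,0],[0,0,-7],[0,0,-7],[0,0,-7]]}' && python3 -m handwheel '{"fingers":[0.04,0.04,0.04,0.04,0.04,0.04,0.04,0.04,0.04,0.04,0.04,0.04],"offset":[[-0.001,0.021,0],[-0.001,0.021,0],[-0.001,0.021,0],[-0.001,0.021,0],[-0.001,0.021,0],[-0.001,0.021,0],[-0.001,0.021,0],[-0.001,0.021,0],[-0.001,0.021,0],[-0.001,0.021,0],[-0.001,0.021,0],[0,0,0]],"delta_rot":[[0,0,-5.44],[0,0,-5.44],[0,0,-5.44],[0,0,-5.44],[0,0,-5.44],[0,0,-5.44],[0,0,-5.44],[0,0,-5.44],[0,0,-5.44],[0,0,-5.44],[0,0,-5.44],[0,0,-5.44]]}' && python3 -m handwheel '{"fingers":[0.04,0.04],"offset":[[0,0,0],[0,0,0]],"delta_rot":[[0,0,0],[0,0,0]]}'
python3 - <<'E'
from h import *
c=cam('wrist');cv2.imwrite('pics/w2.png',c['image']);np.savez('w2.npz',T=c['T'],f=c['f'],cx=c['cx'],cy=c['cy'])
s=env.read_state();print(s['eef_pos'],R.from_quat(s['tcp_rot']).as_matrix().round(3),s['joints'])
print(proj(c,[519.8,211.6,26]),proj(c,[484.7,-15,93]))
E
```

```text
clock: 4.85
eef_pos: [530.5, -22.1, 203.8]
tcp_rot: [0.955, -0.296, -0.0, 0.0]
ft_force: [0.1, -0.5, 0.1]
width: 0.1
gripper_force: 0.0
clock: 5.85
eef_pos: [510.9, 73.9, 170.6]
tcp_rot: [0.712, -0.692, -0.049, -0.106]
ft_force: [1.2, -1.0, 0.2]
width: 40.0
gripper_force: 0.0
clock: 6.02
eef_pos: [511.0, 72.8, 171.1]
tcp_rot: [0.713, -0.692, -0.049, -0.105]
ft_force: [1.4, 0.7, 0.3]
width: 40.0
gripper_force: 0.0
[511.44894803  73.28998192 171.4695466 ] [[ 0.04  -0.996  0.076]
 [-0.976 -0.022  0.217]
 [-0.215 -0.082 -0.973]] [-0.05401524  0.36278473  1.87714872  0.29607989  0.85835228  2.86659448]
[318.22860318 287.06657898] [394.15695019  32.91990224]
```

View pics/w2.png

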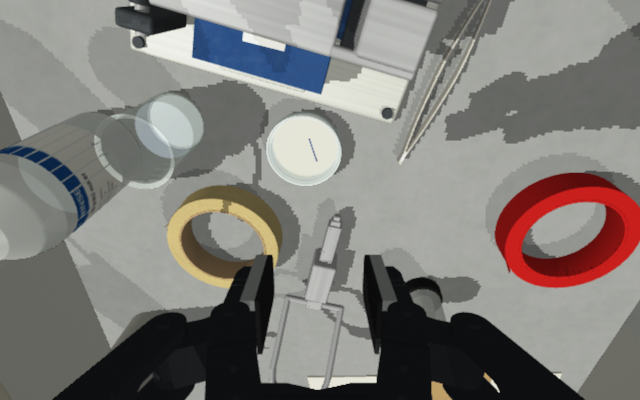

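The wrist joint's limit (j6 = 2.87) stopped that turn, so I'll use the equivalent grasp half a turn round. This view puts the petri dish at (304,148), the tape at (225,237) and the pin at (325,265), all undisturbed. First I work out the levelling turn.

```bash
cat > rot.py <<'E'
from h import *
import sys
def to(yaw):
    s=env.read_state();M=R.from_quat(s['tcp_rot'])
    a=np.radians(yaw);x=np.array([np.cos(a),np.sin(a),0]);z=np.array([0,0,-1.]);T=R.from_matrix(np.c_[x,np.cross(z,x),z])
    X=M.as_matrix()[:,0]
    print('pos',s['eef_pos'].round(1),'toolx yaw',np.degrees(np.arctan2(X[1],X[0])).round(2),'rotvec to',yaw,np.degrees((T*M.inv()).as_rotvec()).round(2),'F',s['ft_force'].round(1),'t',round(s['clock'],2))
for y in sys.argv[1:]: to(float(y))
E
python3 rot.py -75 -60
```

```text
pos [511.4  73.3 171.5] toolx yaw -87.67 rotvec to -75.0 [-13.     2.9   13.14] F [ 0.3  0.1 -0.2] t 6.07
pos [511.4  73.3 171.5] toolx yaw -87.67 rotvec to -60.0 [-13.37   1.19  28.07] F [ 0.3  0.1 -0.2] t 6.07
```

```bash
python3 -m handwheel '{"fingers":[0.04,0.04,0.04,0.04,0.04,0.04,0.04,0.04,0.04,0.04,0.04,0.04],"offset":[[0,0,0.01],[0,0,0.01],[0,0,0.01],[0,0,0],[0,0.008,0],[0,0.008,0],[0,0.008,0],[0,0.008,0],[0,0.008,0],[0,0.008,0],[0,0.008,0],[0,0.008,0]],"delta_rot":[[-3.3,0.3,7],[-3.3,0.3,7],[-3.3,0.3,7],[-3.4,0.3,7],[0,0,7],[0,0,7],[0,0,7],[0,0,7],[0,0,7],[0,0,7],[0,0,7],[0,0,7]]}' && python3 -m handwheel '{"fingers":[0.04,0.04,0.04,0.04,0.04,0.04,0.04,0.04,0.04,0.04,0.04,0.04],"offset":[[0.001,0.006,0],[0.001,0.006,0],[0.001,0.006,0],[0.001,0.006,0],[0.001,0.006,0],[0.001,0.006,0],[0.001,0.006,0],[0.001,0.006,0],[0.001,0.006,0],[0.001,0.006,0],[0,0,0],[0,0,0]],"delta_rot":[[0,0,7],[0,0,7],[0,0,7],[0,0,7],[0,0,7],[0,0,7],[0,0,7],[0,0,7],[0,0,7],[0,0,7],[0,0,7],[0,0,7]]}' && python3 -m handwheel '{"fingers":[0.04,0.04],"offset":[[0,0,0],[0,0,0]],"delta_rot":[[0,0,0],[0,0,0]]}'; python3 rot.py 80.6
```

```text
clock: 7.07
eef_pos: [511.5, 138.6, 201.9]
tcp_rot: [0.999, -0.051, -0.007, -0.005]
ft_force: [0.6, 0.9, -0.6]
width: 39.5
gripper_force: 0.0
clock: 8.07
eef_pos: [521.5, 198.6, 201.8]
tcp_rot: [0.776, 0.631, -0.009, 0.002]
ft_force: [-0.6, 0.5, -0.3]
width: 39.8
gripper_force: 0.0
clock: 8.23
eef_pos: [521.3, 198.0, 201.7]
tcp_rot: [0.779, 0.627, -0.009, 0.002]
ft_force: [0.6, -0.7, -0.2]
width: 40.0
gripper_force: 0.0
pos [521.3 198.  201.7] toolx yaw 77.61 rotvec to 80.6 [ 0.83 -0.71  3.  ] F [ 0.6 -0.7 -0.2] t 8.23
```

```bash
python3 -m handwheel '{"fingers":[0.04,0.04,0.04,0.04,0.04,0.04],"offset":[[-0.0015,0.0136,0],[0,0,-0.035],[0,0,-0.035],[0,0,-0.035],[0,0,-0.025],[0,0,0]],"delta_rot":[[0.8,-0.7,3],[0,0,0],[0,0,0],[0,0,0],[0,0,0],[0,0,0]]}'; python3 rot.py 80.6
```

```text
clock: 8.73
eef_pos: [517.2, 210.4, 67.1]
tcp_rot: [0.763, 0.646, -0.004, -0.001]
ft_force: [-1.0, -0.1, -0.2]
width: 40.4
gripper_force: 0.0
pos [517.2 210.4  67.1] toolx yaw 80.54 rotvec to 80.6 [ 0.16 -0.45  0.06] F [-1.  -0.1 -0.2] t 8.73
```

```bash
python3 -m handwheel '{"fingers":[0.04,0.04,0.04,0.04,0.02,0.01,0.01,0.01,0.01],"offset":[[0.0026,0.001,-0.02],[0,0,-0.02],[0,0,-0.005],[0,0,0],[0,0,0],[0,0,0],[0,0,0],[0,0,0],[0,0,0]],"delta_rot":[[0.15,-0.4,0],[0,0,0],[0,0,0],[0,0,0],[0,0,0],[0,0,0],[0,0,0],[0,0,0],[0,0,0]]}' 60; python3 rot.py 80.6
```

```text
clock: 9.48
eef_pos: [523.1, 212.3, 28.2]
tcp_rot: [0.762, 0.648, 0.004, 0.002]
ft_force: [-0.7, -0.7, 8.2]
width: 20.2
gripper_force: 59.9
pos [523.1 212.3  28.2] toolx yaw 80.71 rotvec to 80.6 [-0.18  0.49 -0.11] F [-0.7 -0.7  8.2] t 9.48
```

```bash
python3 -m handwheel '{"fingers":[0.01,0.01,0.01,0.01,0.01,0.01],"offset":[[0,0,0.01],[0,0,0.02],[0,0,0.025],[0,0,0.025],[0,0,0],[0,0,0]],"delta_rot":[[0,0,0],[0,0,0],[0,0,0],[0,0,0],[0,0,0],[0,0,0]]}'; python3 rot.py 80.6
python3 - <<'E'
from h import *
c=cam('wrist');cv2.imwrite('pics/w3.png',c['image']);np.savez('w3.npz',T=c['T'],f=c['f'],cx=c['cx'],cy=c['cy'])
b=cam('scene');s=cam('side');cv2.imwrite('pics/s3.png',b['image']);cv2.imwrite('pics/d3.png',s['image'])
a=proj(s,[521,190,90]);x,y=int(a[0])-60,int(a[1])-45;print(x,y)
o=np.zeros((600,640,3),np.uint8);o[:400]=c['image']
x2,y2=[int(v) for v in proj(b,[521,190,90])];
o[400:,:320]=cv2.resize(s['image'][y:y+75,x:x+120],(320,200),interpolation=cv2.INTER_CUBIC)
o[400:,320:]=cv2.resize(b['image'][y2-37:y2+38,x2-60:x2+60],(320,200),interpolation=cv2.INTER_CUBIC)
print(x2-60,y2-37);cv2.imwrite('pics/o3.png',o)
E
```

```text
clock: 9.98
eef_pos: [522.9, 212.2, 108.4]
tcp_rot: [0.762, 0.648, 0.005, 0.002]
ft_force: [0.2, 0.4, -1.2]
width: 20.1
gripper_force: 59.1
pos [522.9 212.2 108.4] toolx yaw 80.73 rotvec to 80.6 [-0.19  0.54 -0.12] F [ 0.2  0.4 -1.2] t 9.98
220 175
216 170
```

View pics/o3.png

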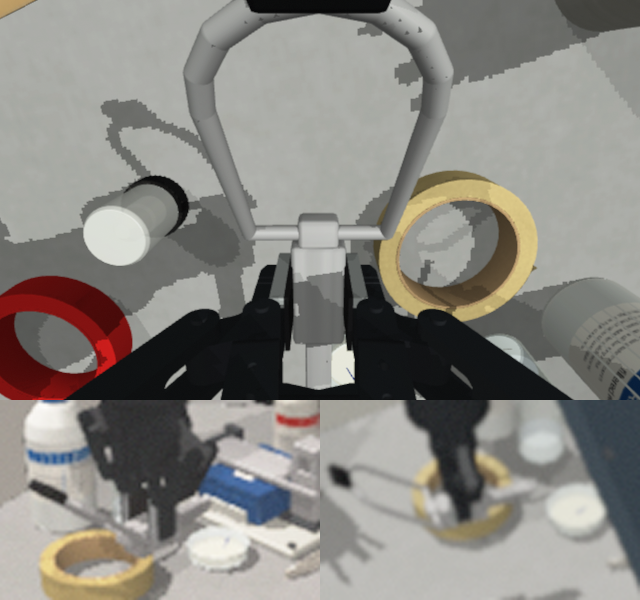

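Run:
```python
from h import *
g=cv2.cvtColor(cv2.imread('pics/w3.png'),cv2.COLOR_BGR2GRAY).astype(int)
print('rows240-256',g[236:258,303:338].mean(1).round().astype(int))
print('rows335-360',g[335:362,308:330].mean(1).round().astype(int))
for r in(250,262,300,330): print(r,g[r,280:360].tolist())
```

```text
rows240-256 [193 192 192 192 191 190 189 188 189 189 184 164 157 173 184 187 189 190
 190 191 190 190]
rows335-360 [ 97  98  98  98  98  97  98  94  89  97 117 140 159 168 168 168 168 167
 167 167 167 167 167 167 167 166 164]
250 [172, 172, 172, 172, 173, 173, 174, 173, 173, 174, 145, 121, 144, 160, 175, 184, 186, 187, 188, 189, 189, 189, 190, 191, 189, 188, 185, 182, 180, 178, 179, 178, 178, 178, 179, 179, 180, 180, 180, 181, 182, 183, 184, 186, 188, 190, 191, 190, 190, 190, 190, 189, 188, 185, 184, 184, 184, 186, 187, 188, 188, 187, 186, 184, 175, 153, 156, 174, 173, 172, 146, 107, 107, 107, 107, 108, 107, 107, 108, 107]
262 [98, 99, 98, 99, 99, 94, 86, 84, 80, 53, 33, 93, 137, 156, 174, 188, 193, 193, 194, 194, 195, 196, 195, 195, 193, 189, 188, 186, 185, 185, 185, 185, 184, 185, 186, 185, 185, 186, 187, 187, 188, 191, 193, 194, 196, 198, 196, 196, 196, 195, 194, 193, 191, 190, 191, 193, 193, 194, 195, 193, 194, 193, 188, 185, 176, 125, 36, 60, 94, 98, 99, 99, 98, 98, 98, 99, 98, 98, 98, 101]
300 [176, 176, 176, 135, 49, 20, 21, 23, 19, 12, 10, 10, 10, 62, 94, 98, 101, 101, 101, 101, 101, 102, 101, 102, 101, 100, 99, 98, 98, 97, 98, 96, 95, 95, 95, 96, 96, 97, 97, 98, 99, 99, 100, 101, 101, 102, 102, 102, 101, 109, 118, 121, 120, 120, 122, 123, 123, 124, 124, 123, 121, 115, 106, 71, 12, 12, 12, 13, 16, 20, 22, 22, 32, 85, 117, 117, 117, 117, 117, 108]
330 [18, 14, 13, 12, 15, 16, 16, 17, 16, 13, 10, 42, 93, 105, 90, 94, 99, 100, 100, 101, 100, 100, 99, 101, 100, 100, 99, 98, 96, 97, 97, 97, 96, 95, 96, 96, 96, 95, 96, 97, 97, 98, 99, 100, 100, 100, 100, 101, 100, 100, 99, 98, 97, 97, 98, 100, 101, 101, 100, 100, 98, 95, 92, 90, 81, 50, 9, 14, 19, 20, 21, 19, 17, 14, 15, 17, 15, 15, 16, 17]
```

Run:
```python
from h import *
from scipy.optimize import brentq
c=dict(np.load('w3.npz'));pos=np.array([522.9,212.2,108.4])
f=lambda z:np.linalg.norm(plane(c,318.5,343.3,z)-plane(c,318.5,248,z))
z=brentq(lambda z:f(z)-46,50,150);a,b=plane(c,318.5,248,z),plane(c,318.5,343.3,z);d=(b-a)/46
print('ztop',z,'rear',a,'front',b,'yaw',np.degrees(np.arctan2(d[1],d[0])))
ph=a+20*d;print('pin_head',ph-[0,0,13],'rel tcp',ph-[0,0,13]-pos)
for z in(z,z-4,z+4): print(z,f(z),np.linalg.norm(plane(c,290.8,262,z)-plane(c,345.3,262,z)),np.linalg.norm(plane(c,292.8,300,z)-plane(c,343,300,z)))
```

```text
ztop 102.5658843139199 rear [526.15150509 230.39702653 102.56588431] front [518.77654783 184.99207079 102.56588431] yaw -99.22577004433059
pin_head [522.94500193 210.65574143  89.56588431] rel tcp [  0.04500193  -1.54425857 -18.83411569]
102.5658843139199 46.0 22.022322200171065 21.060985637664174
98.5658843139199 47.42038837334881 22.702327643807134 21.711306923120848
106.5658843139199 44.5796116266512 21.342316756534768 20.41066435220767
```

Run:
```python
from h import *
b=cam('scene');s=cam('side')
for z in(88,91,94,97): print(z,proj(b,[510.7,135.7,z]).round(1),proj(s,[510.7,135.7,z]).round(1))
u,v=proj(b,[510.7,135.7,91]).astype(int);p,q=proj(s,[510.7,135.7,91]).astype(int)
x=cv2.resize(b['image'][v-15:v+15,u-25:u+15],(400,300),interpolation=cv2.INTER_CUBIC);y=cv2.resize(s['image'][q-15:q+15,p-25:p+15],(400,300),interpolation=cv2.INTER_CUBIC)
w=cv2.imread('pics/w3.png')[230:400,250:390];print(u-25,v-15,p-25,q-15)
o=np.vstack([np.hstack([x,y]),cv2.copyMakeBorder(cv2.resize(w,(247,300),interpolation=cv2.INTER_CUBIC),0,0,0,553,0)]);cv2.imwrite('pics/t3.png',o)
```

```text
88 [297.4 203. ] [297.5 213.2]
91 [297.3 202.2] [297.5 212. ]
94 [297.3 201.3] [297.5 210.9]
97 [297.2 200.5] [297.5 209.7]
272 187 272 197
```

View pics/t3.png

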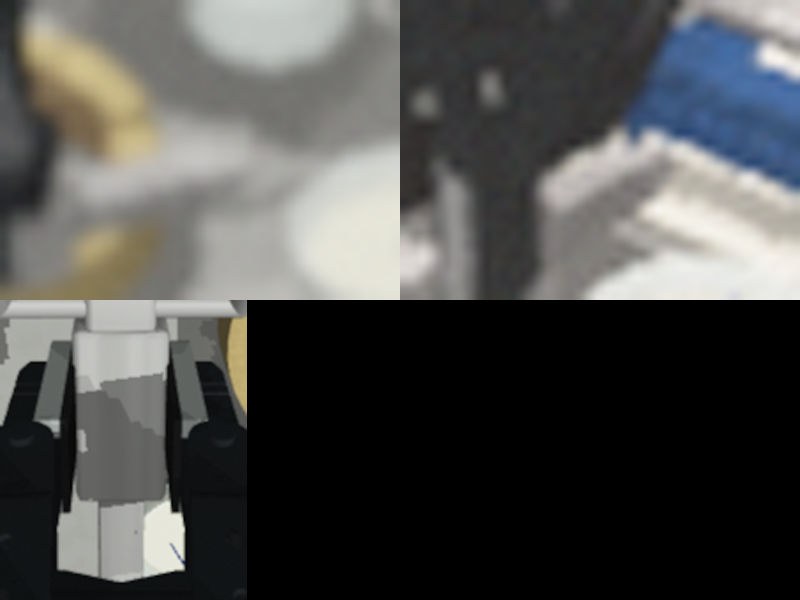

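```bash
python3 -m handwheel '{"fingers":[0.01,0.01,0.01,0.01,0.01,0.01,0.01,0.01,0.01],"offset":[[-0.0026,-0.022,0],[-0.0026,-0.022,0],[-0.0026,-0.022,0],[-0.0026,-0.022,0],[-0.0024,-0.022,-0.01],[0,-0.009,-0.01],[0,0,0],[0,0,0],[0,0,0]],"delta_rot":[[-0.2,0.5,-1.9],[0,0,-2],[0,0,0],[0,0,0],[0,0,0],[0,0,0],[0,0,0],[0,0,0],[0,0,0]]}' 80; python3 rot.py 76.9
```

```text
clock: 10.98
eef_pos: [509.6, 93.8, 86.4]
tcp_rot: [0.783, 0.622, -0.001, -0.0]
ft_force: [0.2, 0.0, -1.3]
width: 20.1
gripper_force: 83.8
pos [509.6  93.8  86.4] toolx yaw 76.86 rotvec to 76.9 [ 0.06 -0.16  0.04] F [ 0.2  0.  -1.3] t 10.98
```

```bash
python3 -m handwheel '{"fingers":[0.01,0.01,0.01,0.01,0.01,0.01],"offset":[[0.0005,0,0.0018],[-0.0023,-0.0097,0],[-0.0018,-0.0078,0],[-0.0014,-0.0058,0],[-0.0007,-0.0029,0],[0,0,0]],"delta_rot":[[0,0,0],[0,0,0],[0,0,0],[0,0,0],[0,0,0],[0,0,0]]}'; python3 rot.py 76.9
```

```text
clock: 11.48
eef_pos: [503.5, 66.0, 88.3]
tcp_rot: [0.784, 0.621, -0.001, -0.0]
ft_force: [-0.9, -0.1, -1.5]
width: 20.1
gripper_force: 83.8
pos [503.5  66.   88.3] toolx yaw 76.78 rotvec to 76.9 [ 0.07 -0.15  0.12] F [-0.9 -0.1 -1.5] t 11.48
```

```bash
python3 -m handwheel '{"fingers":[0.01,0.01,0.01,0.01,0.01],"offset":[[-0.0011,-0.0049,0],[-0.0011,-0.0049,0],[-0.0011,-0.0049,0],[0,0,0],[0,0,0]],"delta_rot":[[0,0,0.1],[0,0,0],[0,0,0],[0,0,0],[0,0,0]]}'; python3 rot.py 76.9
```

```text
clock: 11.9
eef_pos: [500.3, 51.8, 88.2]
tcp_rot: [0.783, 0.622, -0.001, -0.0]
ft_force: [0.5, 0.6, -0.8]
width: 20.2
gripper_force: 83.8
pos [500.3  51.8  88.2] toolx yaw 76.9 rotvec to 76.9 [ 0.07 -0.15 -0.  ] F [ 0.5  0.6 -0.8] t 11.9
```

```bash
python3 -m handwheel '{"fingers":[0.01,0.01,0.01,0.01,0.01,0.01],"offset":[[-0.0011,-0.0049,0],[-0.0011,-0.0049,0],[-0.0011,-0.0049,0],[-0.0011,-0.0049,0],[-0.0005,-0.002,0],[0,0,0]],"delta_rot":[[0,0,0],[0,0,0],[0,0,0],[0,0,0],[0,0,0],[0,0,0]]}' && python3 -m handwheel '{"fingers":[0.01,0.01,0.01],"offset":[[-0.0005,-0.002,0],[0,0,0],[0,0,0]],"delta_rot":[[0,0,0],[0,0,0],[0,0,0]]}'; python3 rot.py 76.9
```

```text
clock: 12.4
eef_pos: [495.4, 29.9, 88.2]
tcp_rot: [0.783, 0.622, -0.001, -0.0]
ft_force: [0.1, -0.6, -1.4]
width: 19.9
gripper_force: 83.8
clock: 12.65
eef_pos: [495.0, 28.5, 88.2]
tcp_rot: [0.783, 0.622, -0.001, -0.0]
ft_force: [0.5, -0.4, -1.3]
width: 19.9
gripper_force: 83.8
pos [495.   28.5  88.2] toolx yaw 76.94 rotvec to 76.9 [ 0.07 -0.14 -0.04] F [ 0.5 -0.4 -1.3] t 12.65
```

```bash
python3 -m handwheel '{"fingers":[0.01,0.01,0.01],"offset":[[-0.0005,-0.002,0],[0,0,0],[0,0,0]],"delta_rot":[[0,0,0],[0,0,0],[0,0,0]]}' | grep -E 'eef|ft' && python3 -m handwheel '{"fingers":[0.01,0.01,0.01],"offset":[[-0.0004,-0.0015,0],[0,0,0],[0,0,0]],"delta_rot":[[0,0,0],[0,0,0],[0,0,0]]}'| grep -E 'eef|ft'
```

```text
eef_pos: [494.4, 26.4, 88.2]
ft_force: [0.2, 0.1, -1.3]
eef_pos: [494.0, 24.9, 88.2]
ft_force: [0.9, 1.2, -1.3]
```

```bash
python3 -m handwheel '{"fingers":[0.01,0.01,0.01],"offset":[[-0.0003,-0.0014,0],[0,0,0],[0,0,0]],"delta_rot":[[0,0,0],[0,0,0],[0,0,0]]}' | grep -E 'eef|ft' && python3 -m handwheel '{"fingers":[0.01,0.01,0.01],"offset":[[-0.0003,-0.0014,0],[0,0,0],[0,0,0]],"delta_rot":[[0,0,0],[0,0,0],[0,0,0]]}'| grep -E 'eef|ft'
```

```text
eef_pos: [494.0, 24.4, 88.3]
ft_force: [1.0, 7.9, -1.0]
eef_pos: [494.0, 24.2, 88.4]
ft_force: [2.8, 21.8, -2.1]
```

```bash
python3 -m handwheel '{"fingers":[0.01,0.03,0.04,0.04,0.04,0.04,0.04,0.04,0.04,0.04,0.04,0.04],"offset":[[0,0.0005,0],[0,0,0],[0,0,0],[0,0,0],[0,0,0.01],[0,0,0.02],[0,0,0.03],[0,0,0.035],[0,0,0.035],[0,0,0],[0,0,0],[0,0,0]],"delta_rot":[[0,0,0],[0,0,0],[0,0,0],[0,0,0],[0,0,0],[0,0,0],[0,0,0],[0,0,0],[0,0,0],[0,0,0],[0,0,0],[0,0,0]]}'; python3 rot.py 76.9
python3 - <<'E'
from h import *
c=cam('wrist');b=cam('scene');s=cam('side');cv2.imwrite('pics/w4.png',c['image']);cv2.imwrite('pics/s4.png',b['image']);cv2.imwrite('pics/d4.png',s['image'])
np.savez('w4.npz',T=c['T'],f=c['f'],cx=c['cx'],cy=c['cy'])
st=np.array([484.8,-15,73]);xh=np.array([-.2267,-.974,0]);z=np.array([0,0,1])
for h in(82,75):
  for t in(2.2,2.4,2.6): p=st-65*xh+z*(h-73)+102*(np.cos(t)*xh+np.sin(t)*z);print(h,t,p.round(),proj(c,p).round(),proj(b,p).round(),proj(s,p).round())
g=c['image'].max(2);n,l,S,C=cv2.connectedComponentsWithStats((g<50).astype(np.uint8))
print([(S[i].tolist(),C[i].round().tolist()) for i in range(1,n) if S[i,4]>100])
E
```

```text
clock: 14.65
eef_pos: [493.1, 22.5, 218.2]
tcp_rot: [0.783, 0.622, -0.001, -0.0]
ft_force: [-1.2, -0.4, -1.2]
width: 40.0
gripper_force: 0.0
pos [493.1  22.5 218.2] toolx yaw 76.92 rotvec to 76.9 [ 0.07 -0.15 -0.02] F [-1.2 -0.4 -1.2] t 14.65
82 2.2 [513. 107. 164.] [319.  70.] [306. 176.] [303. 178.]
82 2.4 [517. 122. 151.] [319.  37.] [300. 181.] [298. 186.]
82 2.6 [519. 133. 135.] [319.  15.] [296. 187.] [295. 194.]
75 2.2 [513. 107. 157.] [319.  70.] [306. 178.] [303. 181.]
75 2.4 [517. 122. 144.] [319.  39.] [300. 184.] [298. 189.]
75 2.6 [519. 133. 128.] [319.  17.] [296. 189.] [295. 197.]
[([300, 0, 43, 26, 1033], [321.0, 12.0]), ([0, 171, 83, 144, 2854], [45.0, 250.0]), ([453, 173, 42, 31, 427], [468.0, 182.0]), ([450, 251, 34, 17, 204], [463.0, 257.0]), ([53, 255, 531, 145, 30807], [318.0, 355.0]), ([306, 308, 38, 73, 1356], [323.0, 341.0])]
```

```bash
python3 -m handwheel '{"fingers":[0,0,0,0,0,0,0,0,0,0],"offset":[[0.0084,0.0355,0],[0.0084,0.0355,0],[0.0084,0.0355,0],[0.0084,0.0355,0],[0,0,0],[0,0,-0.031],[0,0,-0.031],[0,0,-0.031],[0,0,0],[0,0,0]],"delta_rot":[[0.07,-0.15,0],[0,0,0],[0,0,0],[0,0,0],[0,0,0],[0,0,0],[0,0,0],[0,0,0],[0,0,0],[0,0,0]]}'; python3 rot.py 76.9
```

```text
clock: 15.63
eef_pos: [526.2, 164.3, 124.1]
tcp_rot: [0.783, 0.622, -0.002, -0.001]
ft_force: [0.6, 0.5, 1.2]
width: 0.0
gripper_force: 0.0
pos [526.2 164.3 124.1] toolx yaw 76.93 rotvec to 76.9 [ 0.05 -0.22 -0.03] F [0.6 0.5 1.2] t 15.63
```

```bash
python3 -m handwheel '{"fingers":[0,0,0,0,0,0,0,0,0,0],"offset":[[-0.0041,-0.0175,0.01],[-0.0024,-0.0102,0.0115],[-0.0024,-0.0102,0.0115],[-0.0033,-0.0141,0.0085],[-0.0033,-0.0141,0.0085],[-0.0027,-0.0117,0.005],[-0.0027,-0.0117,0.005],[-0.0027,-0.0117,0.005],[0,0,0],[0,0,0]],"delta_rot":[[0,0,0],[0,0,0],[0,0,0],[0,0,0],[0,0,0],[0,0,0],[0,0,0],[0,0,0],[0,0,0],[0,0,0]]}'; python3 rot.py 76.9
python3 - <<'E'
from h import *
b=cam('scene');s=cam('side');c=cam('wrist');cv2.imwrite('pics/s5.png',b['image']);cv2.imwrite('pics/d5.png',s['image']);cv2.imwrite('pics/w5.png',c['image'])
a=cv2.imread('pics/s4.png')
for n,old,new in(('scene',a,b['image']),('side',cv2.imread('pics/d4.png'),s['image'])):
  st=np.array([484.8,-15,73]);xh=np.array([-.2267,-.974,0]);z=np.array([0,0,1])
  C=b if n=='scene' else s
  o=[proj(C,st-65*xh+z*5+102*(np.cos(t)*xh+np.sin(t)*z)).round() for t in(2.6,1.6)];print(n,o)
  u,v=o[0].astype(int);print('old tab spot then/now',old[v-3:v+4,u-4:u+5].max(2).min(),new[v-3:v+4,u-4:u+5].max(2).min())
E
```

```text
clock: 16.47
eef_pos: [503.5, 63.0, 190.5]
tcp_rot: [0.783, 0.622, 0.0, 0.0]
ft_force: [0.3, 0.7, -0.6]
width: -0.2
gripper_force: 0.1
pos [503.5  63.  190.5] toolx yaw 76.87 rotvec to 76.9 [-0.01  0.03  0.03] F [ 0.3  0.7 -0.6] t 16.47
scene [array([296., 188.]), array([329., 167.])]
old tab spot then/now 45 157
side [array([295., 195.]), array([319., 166.])]
old tab spot then/now 72 72
```

```bash
python3 -m handwheel '{"fingers":[0,0,0,0,0,0,0,0,0,0,0,0],"offset":[[-0.0031,-0.0131,0.0005],[-0.0031,-0.0131,0.0005],[-0.0033,-0.0141,-0.0045],[-0.0033,-0.0141,-0.0045],[-0.0018,-0.0078,-0.0055],[-0.0018,-0.0078,-0.0055],[-0.0016,-0.0068,-0.007],[-0.0016,-0.0068,-0.007],[-0.0016,-0.0068,-0.009],[-0.0016,-0.0068,-0.009],[0,0,0],[0,0,0]],"delta_rot":[[0,0,0],[0,0,0],[0,0,0],[0,0,0],[0,0,0],[0,0,0],[0,0,0],[0,0,0],[0,0,0],[0,0,0],[0,0,0],[0,0,0]]}'; python3 rot.py 76.9
```

```text
clock: 17.62
eef_pos: [480.4, -33.9, 138.6]
tcp_rot: [0.783, 0.622, -0.0, -0.0]
ft_force: [-0.1, -0.4, 0.3]
width: 0.1
gripper_force: 0.0
pos [480.4 -33.9 138.6] toolx yaw 76.9 rotvec to 76.9 [-0.02 -0.07  0.  ] F [-0.1 -0.4  0.3] t 17.62
```

```bash
python3 -m handwheel '{"fingers":[0,0,0,0,0,0,0,0,0],"offset":[[-0.0016,-0.0068,-0.008],[-0.0016,-0.0068,-0.008],[-0.0011,-0.0049,-0.007],[0,0,-0.007],[0,0,-0.003],[0,0,-0.003],[0,0,-0.002],[0,0,0],[0,0,0]],"delta_rot":[[0,0,0],[0,0,0],[0,0,0],[0,0,0],[0,0,0],[0,0,0],[0,0,0],[0,0,0],[0,0,0]]}'; python3 rot.py 76.9
```

```text
clock: 18.37
eef_pos: [476.9, -52.5, 101.7]
tcp_rot: [0.783, 0.622, 0.0, 0.001]
ft_force: [-1.2, -2.9, 6.8]
width: -0.1
gripper_force: 3.4
pos [476.9 -52.5 101.7] toolx yaw 76.96 rotvec to 76.9 [ 0.05  0.07 -0.06] F [-1.2 -2.9  6.8] t 18.37
```

```bash
python3 -m handwheel '{"fingers":[0,0,0,0],"offset":[[0,0,-0.001],[0,0,-0.001],[0,0,0],[0,0,0]],"delta_rot":[[0,0,0],[0,0,0],[0,0,0],[0,0,0]]}' | grep -E 'eef|ft' && python3 -m handwheel '{"fingers":[0,0,0,0,0,0,0],"offset":[[0,0,0.01],[0,0,0.03],[0,0,0.04],[0,0,0.04],[0,0,0.03],[0,0,0],[0,0,0]],"delta_rot":[[0,0,0],[0,0,0],[0,0,0],[0,0,0],[0,0,0],[0,0,0],[0,0,0]]}'
python3 - <<'E'
from h import *
c=cam('wrist');b=cam('scene');s=cam('side')
o=np.zeros((600,640,3),np.uint8);o[:400]=c['image']
for C,x in((b,0),(s,320)):
  u,v=proj(C,[486,-5,80]).astype(int);o[400:,x:x+320]=cv2.resize(C['image'][v-37:v+38,u-60:u+60],(320,200),interpolation=cv2.INTER_CUBIC)
cv2.imwrite('pics/o6.png',o)
st=np.array([484.8,-15,73]);xh=np.array([-.2267,-.974,0]);yh=np.array([.974,-.2267,0]);
for n,p in dict(headrear=(-60,0,13),shoulder=(-14,0,13),hinge=(-65,0,9),tab=(37,0,13),studtop=(0,0,20)).items(): print(n,proj(c,st+p[0]*xh+p[1]*yh+[0,0,p[2]]).round())
E
```

```text
eef_pos: [477.2, -52.8, 100.4]
ft_force: [-4.1, -6.7, 16.6]
clock: 19.28
eef_pos: [476.9, -52.1, 250.7]
tcp_rot: [0.783, 0.622, 0.001, 0.001]
ft_force: [0.3, -0.8, 0.3]
width: 0.2
gripper_force: 0.0
headrear [316.  58.]
shoulder [316. 121.]
hinge [316.  52.]
tab [316. 183.]
studtop [316. 140.]
```

View pics/o6.png

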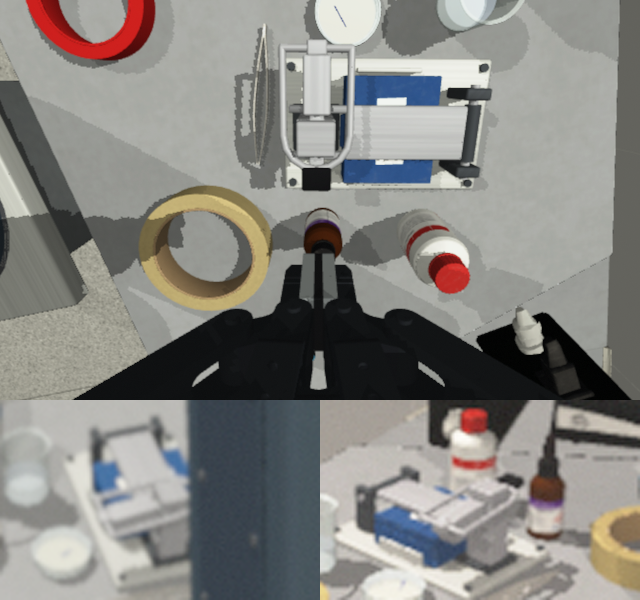

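Run:
```python
from h import *
c=cam('wrist');s=cam('side')
u,v=proj(s,[486,-5,80]).astype(int);S=lambda x,y:(u-60+(x-320)*.375,v-37+(y-400)*.375)
st=np.array([484.8,-15,73]);xh=np.array([-.2267,-.974,0])
for n,a,b in(('tab top',(316,179),S(512,481)),('hinge block',(317,44),S(411,522))):
  p,g=tri(c,a,s,b);print(n,p.round(1),g.round(1),'frame x',((p-st)@xh).round(1),'z-73',p[2]-73)
print([tuple(proj(s,st+x*xh+[0,0,z]).round(1)) for x,z in((-65,9),(37,13),(-65,1))],S(411,522),S(512,481))
```

```text
tab top [473.7 -47.3  86.7] 3.3 frame x 34.0 z-73 13.680142998738404
hinge block [510.8  60.   77. ] 26.2 frame x -79.0 z-73 3.9628330400730363
[(np.float64(319.6), np.float64(202.5)), (np.float64(345.0), np.float64(189.0)), (np.float64(319.6), np.float64(205.3))] (np.float64(308.125), np.float64(204.75)) (np.float64(346.0), np.float64(189.375))
```

The tab is at the right height. I'll check numerically that the shoulder is still on the stud before handing in.

Run:
```python
from h import *
c=cam('wrist');g=c['image'].max(2).astype(int)
np.set_printoptions(linewidth=200)
print('col 308-324 rows 30..200');print(g[30:200,308:325].mean(1).round().astype(int))
st=np.array([484.8,-15,73]);xh=np.array([-.2267,-.974,0])
for x,z in((-60,13),(-14,13),(-14,20),(14,20),(27,13),(47,13)): print(x,z,proj(c,st+x*xh+[0,0,z]).round(1))
```

```text
col 308-324 rows 30..200
[126 127 128 125 123 123 123 123 154 191 199 203 204 204 205 207 207 205 201 197 194 196 190 165 168 200 212 212 212 212 212 212 212 212 212 212 212 212 212 211 211 211 211 211 211 210 211 211 210
 210 210 210 210 210 209 210 209 209 209 209 209 209 209 209 209 209 208 209 208 208 208 208 208 208 208 208 207 207 207 207 207 207 206 191 150 117 133 162 176 176 143 128 169 189 195 194 190 186
 187 186 187 190 192 193 194 194 195 193 192 193 193 194 192 188 183 184 188 189 187 185 185 186 190 191 189 179 142 114 141 161 174 182 194 197 180 166 175 157  64  22  24  24  24  24  23  24  23
  23  23  23  22  22  22  22  22  22  21  21  21  20  16 106 172 172 172 172 172 173 173 174]
-60 13 [318.8  57.7]
-14 13 [318.7 120.8]
-14 20 [318.7 121.8]
14 20 [318.7 157.9]
27 13 [318.6 171.8]
47 13 [318.6 195.1]
```

The wrist profile shows the pin drawn out about 3–4 mm: the tab spans rows 168–190 against a predicted 172–195, and the head front is at 114 against 121. I'll seat it again with a gentle push on the back of the head.

```bash
python3 -m handwheel '{"fingers":[0,0,0,0,0,0,0,0,0,0,0,0],"offset":[[0.0077,0.0339,0],[0.0077,0.0339,0],[0.0077,0.0339,0],[0.0077,0.0339,0],[0,0,0],[0,0,-0.035],[0,0,-0.035],[0,0,-0.035],[0,0,-0.035],[0,0,-0.025],[0,0,0],[0,0,0]],"delta_rot":[[0,0,0],[0,0,0],[0,0,0],[0,0,0],[0,0,0],[0,0,0],[0,0,0],[0,0,0],[0,0,0],[0,0,0],[0,0,0],[0,0,0]]}' && python3 -m handwheel '{"fingers":[0,0,0,0],"offset":[[-0.001,-0.0045,0],[-0.001,-0.0045,0],[0,0,0],[0,0,0]],"delta_rot":[[0,0,0],[0,0,0],[0,0,0],[0,0,0]]}'
```

```text
clock: 20.58
eef_pos: [506.5, 83.2, 83.5]
tcp_rot: [0.783, 0.622, -0.001, -0.001]
ft_force: [-0.5, -0.5, 1.0]
width: -0.2
gripper_force: 0.0
clock: 20.92
eef_pos: [505.7, 74.0, 85.4]
tcp_rot: [0.783, 0.622, 0.001, 0.001]
ft_force: [-0.5, 0.5, 0.2]
width: 0.6
gripper_force: 0.0
```

```bash
for i in 1; do :; done; python3 -m handwheel '{"fingers":[0,0,0,0],"offset":[[-0.0007,-0.0029,0],[0,0,0],[-0.0005,-0.002,0],[0,0,0]],"delta_rot":[[0,0,0],[0,0,0],[0,0,0],[0,0,0]]}' | grep -E 'eef|ft'; python3 -m handwheel '{"fingers":[0,0,0,0],"offset":[[-0.0005,-0.002,0],[0,0,0],[0,0,0],[0,0,0]],"delta_rot":[[0,0,0],[0,0,0],[0,0,0],[0,0,0]]}' | grep -E 'eef|ft'; python3 -m handwheel '{"fingers":[0,0,0,0],"offset":[[-0.0005,-0.002,0],[0,0,0],[0,0,0],[0,0,0]],"delta_rot":[[0,0,0],[0,0,0],[0,0,0],[0,0,0]]}' | grep -E 'eef|ft'
```

```text
eef_pos: [503.9, 69.3, 84.2]
ft_force: [-0.2, 0.6, 0.7]
eef_pos: [503.4, 67.5, 84.2]
ft_force: [-0.7, -0.5, -0.6]
eef_pos: [503.8, 66.5, 84.7]
ft_force: [1.4, 10.5, 3.1]
```

```bash
python3 -m handwheel '{"fingers":[0,0,0,0],"offset":[[-0.0003,-0.0015,0],[0,0,0],[0,0,0],[0,0,0]],"delta_rot":[[0,0,0],[0,0,0],[0,0,0],[0,0,0]]}' | grep -E 'eef|ft'
python3 - <<'E'
from h import *
c=cam('wrist');g=c['image'].max(2).astype(int);print(env.read_state()['eef_pos'])
st=np.array([484.8,-15,73]);xh=np.array([-.2267,-.974,0])
for x,z in((-60,13),(-14,13),(-65,9)): print(x,z,proj(c,st+x*xh+[0,0,z]).round(1))
E
```

```text
eef_pos: [504.1, 65.9, 85.2]
ft_force: [3.4, 19.9, 6.0]
[504.06597102  65.93616067  85.12806977]
-60 13 [316.8 345.9]
-14 13 [316.9 428.7]
-65 9 [316.8 329.5]
```

```bash
python3 -m handwheel '{"fingers":[0,0,0,0],"offset":[[-0.0003,-0.0013,0],[0,0,0],[0,0,0],[0,0,0]],"delta_rot":[[0,0,0],[0,0,0],[0,0,0],[0,0,0]]}' | grep -E 'eef|ft'; python3 -m handwheel '{"fingers":[0,0,0,0,0,0,0,0,0,0,0,0],"offset":[[0.001,0.0045,0],[0.0023,0.01,0],[0.0023,0.01,0.01],[0,0,0.038],[0,0,0.038],[0,0,0.038],[0,0,0.038],[-0.008,-0.034,0],[-0.008,-0.034,0],[-0.009,-0.038,0],[-0.009,-0.038,0],[0,0,0]],"delta_rot":[[0,0,0],[0,0,0],[0,0,0],[0,0,0],[0,0,0],[0,0,0],[0,0,0],[0,0,0],[0,0,0],[0,0,0],[0,0,0],[0,0,0]]}'; python3 -m handwheel '{"fingers":[0,0],"offset":[[0,0,0],[0,0,0]],"delta_rot":[[0,0,0],[0,0,0]]}' | grep eef
python3 - <<'E'
from h import *
c=cam('wrist');g=c['image'].max(2).astype(int);cv2.imwrite('pics/w7.png',c['image'])
np.set_printoptions(linewidth=200)
st=np.array([484.8,-15,73]);xh=np.array([-.2267,-.974,0])
for x,z in((-60,13),(-14,13),(-14,20),(14,20),(27,13),(47,13)): print(x,z,proj(c,st+x*xh+[0,0,z]).round(1))
u=int(proj(c,st)[0]);print(u);print(g[20:210,u-10:u+7].mean(1).round().astype(int))
E
```

```text
eef_pos: [504.4, 65.5, 85.6]
ft_force: [4.7, 28.3, 7.7]
clock: 23.63
eef_pos: [472.7, -61.3, 246.2]
tcp_rot: [0.784, 0.621, -0.001, 0.0]
ft_force: [-0.2, -0.5, 0.1]
width: -0.0
gripper_force: 0.0
eef_pos: [474.0, -56.5, 246.1]
-60 13 [319.4  50.6]
-14 13 [319.3 114.8]
-14 20 [319.3 115.7]
14 20 [319.3 152.4]
27 13 [319.2 166.7]
47 13 [319.2 190.3]
319
[145 141 138 134 129 127 129 125 121 120 122 125 155 189 199 205 204 204 206 207 207 206 203 199 195 197 194 171 168 197 210 213 214 213 213 213 213 213 213 213 213 213 213 213 213 212 213 212 212
 212 212 212 212 212 211 212 212 211 211 211 211 211 211 211 210 210 210 210 210 210 210 210 210 210 210 210 209 209 209 209 209 209 209 209 209 209 209 209 196 158 117 115 159 174 147 131 173 190
 197 195 191 188 188 188 189 192 194 195 196 197 196 194 194 195 195 195 194 191 186 185 188 190 190 188 187 187 189 192 192 186 169 132 122 152 165 177 185 189 194 195 177 165 178 155  44  23  25
  25  25  24  24  24  24  24  23  23  23  22  22  22  22  22  22  22  21  20  17  83 153 173 174 174 174 174 174 175 175 176 175 175 174 173 173 173 164 133 120 124 125 119]
```

The push met a firm stop (28 N). The gap between shoulder and stud has shrunk to what the head's droop explains, the ring is still closed, and the arm is clear.

```bash
python3 -c "
from plant import env
print(env.hand_in())"
```

```text
the job is handed in; nothing more can be done
None
```

I handed the job in, but no verdict came back: by my measurements the bar is fully down, the pin is in to its shoulder (head about 42 mm before the hole, limit 44) after I re-seated it, the ring is closed round the stud, and the arm is clear with no bystander seen to move.

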